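Load a circuit board into the spring board vice

ROBOT

A 6-joint arm with a two-finger parallel gripper is mounted at the origin on the work surface. World frame = base frame: x ahead of the robot, y to its left, z up, the work surface at z = 0. Lengths are in mm, angles in rad, forces in N, time in s.
With the tool pointing down it reaches from about 275 to 750 mm from the base axis. Payload 10.2 kg.
Tool frame: the origin (TCP) lies at the very end of the fingers, on their centre line; the grasp point (between the pads) lies 19 mm behind it (ctrl.tcp_to_grasp is the distance from the TCP to the grasp point, in mm); z points along the fingers, x is the direction in which the jaws open and shut, and the axes are right-handed (so a half turn about z gives the same grasp; the last joint's range is limited). The gripper opens to 85 mm and grips with 20 to 120 N. Pads are 22 mm wide; open, the fingers measure 114 mm over their backs; the gripper's body (76 mm by 85 mm) begins 54 mm behind the grasp point. The pads swing forward as they close: fully open they stand 13 mm farther back than shut.
Start: joints at [0.963, 0.313, 1.498, -0, 1.331, -0.223], TCP at [197.084, 486.61, 231.294] pointing down, gripper open.
Joint ranges: [-2.94, 2.94], [-0.97, 2.17], [0.19, 2.56], [-1.23, 4.37], [0.02, 3.11], [-2.88, 2.88]. Speed limits (rad/s): [2.39, 2.39, 3.01, 3.14, 3.14, 3.14].

INTERFACE

Orientations are given as a unit quaternion [w, x, y, z].
In Python, from rig import monitor, vision, order, ctrl gives the robot as it stands. The module is installed in compiled form; this text tells all that it offers.
- The arm moves only by the shell command python3 -m pendant 'ROWS' [FORCE]. ROWS is JSON, a list that holds one entry, the list of rows, each a list of 5 numbers: the closure, from -1 (fully open) to 1 (shut), then the shift along the world's x, y, z in m, then the turn about the world's z in degrees. In form: [[[fingers, dx, dy, dz, spin], ...]]. A call has 1 to 20 rows; each row is the pose to reach, as a shift and turn from the pose commanded when the call began; what a row does not reach only later rows make up. A row lasts 1/10 s, in which the tool goes at most 50 mm and 8.59 degrees, less where a joint would pass 70% of its speed; a pose out of reach is approached as far as the arm can. A call with a gripper value outside its range is refused whole. The fingers move at their own pace and stop on an object; FORCE is the grip in N (left out, the last holds). Time passes only in rows, so rows that repeat a pose let the fingers close. It gives the time, the measured TCP pose, the force and the opening at its end, in the units of the state.
- monitor.sense(): the state, without advancing time (a new reading comes with each control period).
- vision.capture(name): name is "scene" or "top" or "wrist"; returns (picture, depth): 384x512x3 uint8, red, green, blue; 384x512 float32, mm along the optical axis (not along the pixel's ray), 0 where there is no reading.
- vision.camera_info(name): a dict with "fov_y" (degrees; the focal length in pixels is half the picture's height over the tangent of half this angle, whatever the lens; pixels are square), "cx", "cy" (the principal point, pixels), "distortion" ([k1, k2, p1, p2, k3] as OpenCV has them; the pictures are not rectified), "R" (3x3) and "t" (3): a world point X has camera coordinates R X + t; the wrist camera has in their place "hand_eye" (4x4, takes a point from camera to tool coordinates, whose origin is the TCP and whose axes are the tool frame's). Camera axes: x right, y down, z forward; pixel columns grow to the right and rows downward; lengths in mm; the calibration is good to about 2 mm. A picture is of the moment at which its call begins: read the wrist's pose just before it. camera_info takes no time and is no camera call.
- order.finish_job(): hands the job in, once; it reports no verdict.
The state is a dict: "time_s": time; "joints": joint angles; "dq": joint speeds; "tau": joint torques, N m; "eef_pos": TCP position; "ee_rot": TCP orientation; "force": force on the tool from outside, world axes, zero at the start; "wrist_torque": the same for the moment, N m; "grip_width": opening from 0.0 (shut) to 1.0 (fully open).
Only numpy, scipy, OpenCV 4.12 (cv2) and the standard library are available. Lean on these libraries where they do the work, as an engineer would, in place of code of your own. Each camera call takes 0.05 s, during which the arm holds its last target.

TASK

Pick up the green circuit board by its black transformer and load it in the blue spring board vice: push one short edge into the groove of one sprung jaw, board tilted, until the other short edge clears the other jaw's lip, lower that edge to groove height and let the springs take it, so that the board sits level in both grooves near the middle of the vice, and let go. The jaws may be clamped a little off the middle of the foot, so go by feel: press gently, do not ram a jaw against its end stop or bear down on a jaw's lip, and leave the jar, spool and meter where they stand.

Things in the scene. Friction and masses are not known exactly. Their poses are not given: they have to be found in the camera images.
- board: Green circuit board, 70 (its x) x 150 (its y) x 3 mm, about 0.22 kg, flat on the bench. Origin: centre of its underside; z up. On its middle a firm black transformer block, 34 x 34 mm, sides along the board's x and y, 3 to 45 mm above the underside: hold it by this, across either pair of sides. Other parts: over 30 mm from the middle along y, at most 15 mm high. Loads either way round.
- board_end1 (a point): Middle of the board's short edge at its +y end, at mid-thickness (75 mm from the board's middle).
- board_end2 (a point): Middle of the board's short edge at its -y end, at mid-thickness (75 mm from the board's middle).
- vice: Spring board vice fixed to the bench: blue foot 100 (x) x 270 (y) x 12 mm; on it an aluminium rail with two facing steel jaws with orange tops, one towards the vice's +y, one towards -y. Origin: centre of the foot's underside; z up. The rail is clamped by hand up to 10 mm either way along y from the foot's middle: not measured, the given poses are of the foot alone.
- vice_mid (a point): Point 50 mm above the foot's middle, at groove height. Each jaw, 44 mm wide in x, has a level groove along x centred at this height: floor 4 mm high, 45-degree flanks, 5 mm deep, mouth 14 mm high. Flat jaw top 59 mm above the bench; jaw back 14 mm behind the groove floor. At rest the groove floors are 141 mm apart (140 to 142, set by hand), the lips 10 mm less.
- vice_end (a point): Middle of the foot's +y end, on its top. The springs: each jaw slides outward along y by 17 mm to a stiff rubber stop, needing 2 N to start and 0.45 N more per mm, about 9.6 N just before the stop, then rising steeply. With the board in both grooves each jaw stays pressed back about 4.5 mm. Over 25 N between board and vice, or 15 N between gripper and vice, is too much.
- jar: White jar with red lid, 52 mm diameter, 75 mm high, loose; origin at centre of its underside. Leave alone.
- spool: Blue spool, 54 mm diameter, 40 mm high, loose, standing on its flange; origin at centre of its underside. Leave alone.
- meter: Yellow hand-held meter lying flat, 75 x 140 x 34 mm, loose; origin at centre of its underside. Leave alone.
Not all that is in view belongs to the job. Several things have the shape of the board; the one meant has the colours described above.

How it is judged:
By the outcome, as a careful person would: the job done as asked, in the order asked, and still so for the second after the job is handed in, with the robot touching nothing.
It also fails if it takes over 53 s, if anything falls off the work surface, if the arm or the gripper's body presses on something with over 40 N, if the wrist force passes 120 N, or if a joint passes its speed limit or range.

## Working session

There is one attempt and no reset: what is moved stays moved. The work goes in short steps, Python scripts to look and compute and a shell command to move; the robot and the scene stay as the last step left them, time stands still between calls to the robot, and variables do not carry over. Pictures are saved under pics/ and viewed, and the job is handed in when it is done.

```bash
mkdir -p pics; ls
python3 - <<'E'
from rig import monitor, vision, order, ctrl
import cv2
s=monitor.sense();print(s); print(ctrl.tcp_to_grasp)
for n in ("scene","top"):
    p,d=vision.capture(n); cv2.imwrite(f"pics/{n}0.png",p[:,:,::-1]); 
    import numpy as np; np.savez(f"{n}0.npz",p=p,d=d)
for n in ("scene","top","wrist"): print(n,vision.camera_info(n))
E
```

```text
pics
{'time_s': 0.0, 'joints': array([ 9.62584338e-01,  3.13426281e-01,  1.49843989e+00,  1.73761813e-05,
        1.33100046e+00, -2.23389699e-01]), 'dq': array([ 1.22841377e-04,  1.34519986e-03,  2.01568206e-03, -2.29557559e-03,
       -9.57465773e-04, -1.18919992e-05]), 'tau': array([ 1.02178488e-03, -4.12259459e+01, -2.59745765e+01, -1.19302872e-04,
        4.13750735e-03,  2.26371685e-05]), 'eef_pos': array([196.93313688, 486.38630523, 230.7461587 ]), 'ee_rot': array([ 2.22237292e-04,  8.29276102e-01,  5.58838743e-01, -5.97022597e-04]), 'force': array([ 0.29945514,  0.30033721, -0.00105674]), 'wrist_torque': array([-0.04398863,  0.02147313, -0.00746254]), 'grip_width': 0.9993212140192489}
18.700000000000003
scene {'fov_y': 56.13249125216972, 'cx': 254.0137318202339, 'cy': 190.16689220198407, 'distortion': array([0.00940059, 0.        , 0.        , 0.        , 0.        ]), 'R': array([[ 0.69691108,  0.71703951,  0.01301111],
       [ 0.52995483, -0.50268516, -0.68297548],
       [-0.48317992,  0.48286848, -0.73032541]]), 't': array([-311.58108203, -266.38909636, 1448.7623471 ])}

[... 205 characters left out ...]
 -0.00230937],
       [-0.99797413, -0.01405013, -0.06205022],
       [ 0.06201133,  0.00318709, -0.99807036]]), 't': array([-113.13770134,  552.57273486,  953.02851049])}
wrist {'fov_y': 60.568900275690616, 'cx': 257.68160053190684, 'cy': 196.0560897048789, 'distortion': array([-0.06321443,  0.        ,  0.        ,  0.        ,  0.        ]), 'hand_eye': array([[ 9.99999466e-01,  6.87549917e-04, -7.70920572e-04,
         4.11580441e-01],
       [-4.13649044e-04,  9.50393697e-01,  3.11049273e-01,
        -8.03369337e+01],
       [ 9.46539954e-04, -3.11048789e-01,  9.50393474e-01,
        -1.42522109e+02],
       [ 0.00000000e+00,  0.00000000e+00,  0.00000000e+00,
         1.00000000e+00]])}
```

View pics/scene0.png

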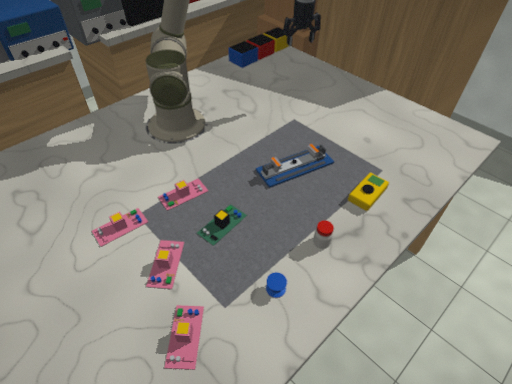

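View pics/top0.png

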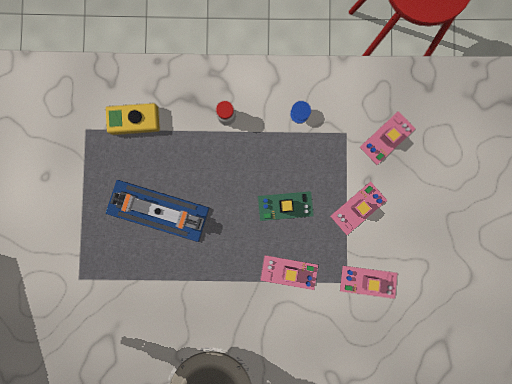

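```bash
cat > h.py <<'E'
import numpy as np, cv2
from rig import monitor, vision, order, ctrl
from scipy.spatial.transform import Rotation as Ro
def K(ci):
    f=192/np.tan(np.radians(ci["fov_y"])/2); return np.array([[f,0,ci["cx"]],[0,f,ci["cy"]],[0,0,1.]])
def pose(name,s=None):
    ci=vision.camera_info(name)
    if name!="wrist": R=np.array(ci["R"]);t=np.array(ci["t"])
    else:
        q=s["ee_rot"];Rt=Ro.from_quat([q[1],q[2],q[3],q[0]]).as_matrix()
        H=ci["hand_eye"];Rc=Rt@H[:3,:3];tc=Rt@H[:3,3]+s["eef_pos"]; R=Rc.T;t=-Rc.T@tc
    return ci,R,t
def cast(name,px,z,s=None):
    ci,R,t=pose(name,s); u=cv2.undistortPoints(np.array(px,float).reshape(-1,1,2),K(ci),ci["distortion"]).reshape(-1,2)
    d=np.c_[u,np.ones(len(u))]@R; c=-R.T@t
    return c+d*((z-c[2])/d[:,2])[:,None]
def proj(name,X,s=None):
    ci,R,t=pose(name,s); return cv2.projectPoints(np.array(X,float).reshape(-1,3),cv2.Rodrigues(R)[0],t,K(ci),ci["distortion"])[0].reshape(-1,2)
def world(name,d,s=None):
    ci,R,t=pose(name,s); yy,xx=np.mgrid[:384,:512]
    u=cv2.undistortPoints(np.c_[xx.ravel(),yy.ravel()].astype(float).reshape(-1,1,2),K(ci),ci["distortion"]).reshape(-1,2)
    c=np.c_[u,np.ones(len(u))]*d.reshape(-1,1); return ((c-t)@R).reshape(384,512,3)
def big(m):
    n,l,st,c=cv2.connectedComponentsWithStats(m.astype(np.uint8)); i=1+np.argmax(st[1:,4]); return l==i
E
python3 - <<'E'
from h import *
for n,(a,b,c,e) in {"top":(90,330,170,250),"scene":(190,340,140,250)}.items():
    p=np.load(n+"0.npz")["p"]; cv2.imwrite(f"pics/crop_{n}0.png",cv2.resize(p[c:e,a:b,::-1],None,fx=(3.3 if n=="top" else 5),fy=(3.3 if n=="top" else 5),interpolation=cv2.INTER_CUBIC))
p=np.load("top0.npz")["p"].astype(int); d=np.load("top0.npz")["d"]; W=world("top",d)
g=(p[...,1]>p[...,0]+25)&(p[...,1]>p[...,2]+8); g[:, :240]=0
g=big(cv2.morphologyEx(g.astype(np.uint8),cv2.MORPH_CLOSE,np.ones((9,9))))
r=cv2.minAreaRect(cv2.findContours(g.astype(np.uint8),0,1)[0][0]); bx=cv2.boxPoints(r)
print("board",r,cast("top",bx,3).round(1).tolist(),cast("top",[r[0]],3))
b=(p[...,2]>p[...,0]+40)&(p[...,1]<110)&(W[...,2]<70); b[:,240:]=0
b=big(cv2.morphologyEx(b.astype(np.uint8),cv2.MORPH_CLOSE,np.ones((25,25))))
r=cv2.minAreaRect(cv2.findContours(b.astype(np.uint8),0,1)[0][0]);bx=cv2.boxPoints(r)
print("vice",r,cast("top",bx,12).round(1).tolist(),cast("top",[r[0]],12))
o=(p[...,0]>170)&(p[...,0]>p[...,2]+60)&(p[...,1]<170); o[:,240:]=0;o[:170]=0
n,l,st,c=cv2.connectedComponentsWithStats(o.astype(np.uint8))
for i in range(1,n):
    if st[i,4]>15: print("orange",c[i],st[i,4],cast("top",[c[i]],59).round(1),np.median(W[l==i],0).round(1))
yl=(p[...,0]>180)&(p[...,1]>150)&(p[...,2]<110); 
n,l,st,c=cv2.connectedComponentsWithStats(yl.astype(np.uint8))
for i in range(1,n):
    if st[i,4]>30: print("yellow",c[i],st[i,4],cast("top",[c[i]],45).round(1),np.median(W[l==i],0).round(1))
E
```

```text
board ((285.1475524902344, 205.6229705810547), (24.625722885131836, 53.23501205444336), 84.80557250976562) [[537.2, -120.5, 3.0], [552.8, -269.0, 3.0], [484.4, -275.4, 3.0], [468.8, -127.7, 3.0]] [[ 510.69894641 -198.18839443    3.        ]]
vice ((156.63473510742188, 210.19415283203125), (96.95394134521484, 35.888031005859375), 17.007946014404297) [[482.9, 299.8, 12.0], [578.3, 274.7, 12.0], [503.1, 15.8, 12.0], [408.4, 42.5, 12.0]] [[492.94276376 158.26568193  12.        ]]
orange [125.56923077 201.89230769] 65 [[513.7 227.6  59. ]] [513.5 226.5  60. ]
orange [182.10144928 219.49275362] 69 [[469.5  77.8  59. ]] [470.7  77.7  59. ]
yellow [133.20600273 116.7680764 ] 733 [[745.1 220.1  45. ]] [748.6 223.   33.3]
yellow [393.53246753 134.16883117] 77 [[ 706.9 -484.6   45. ]] [ 707.1 -484.3   45.7]
yellow [286.79761905 205.32142857] 84 [[ 510.9 -198.8   45. ]] [ 511.6 -199.1   45.5]
yellow [363.15116279 207.72093023] 86 [[ 507.4 -402.3   45. ]] [ 506.9 -401.9   45.4]
yellow [290.62105263 275.05263158] 95 [[ 327.  -210.2   45. ]] [ 327.1 -211.    45.4]
yellow [373.48453608 284.84536082] 97 [[ 305.6 -427.7   45. ]] [ 305.2 -427.2   45.3]
```

View pics/crop_top0.png

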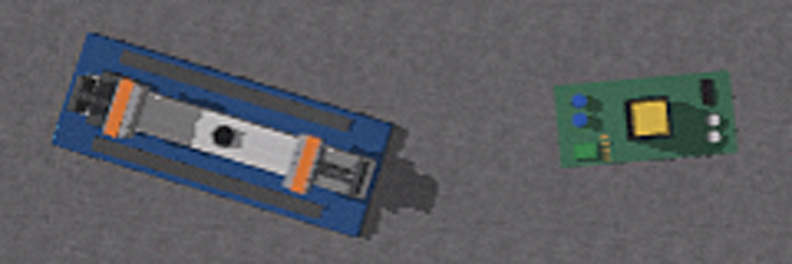

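View pics/crop_scene0.png

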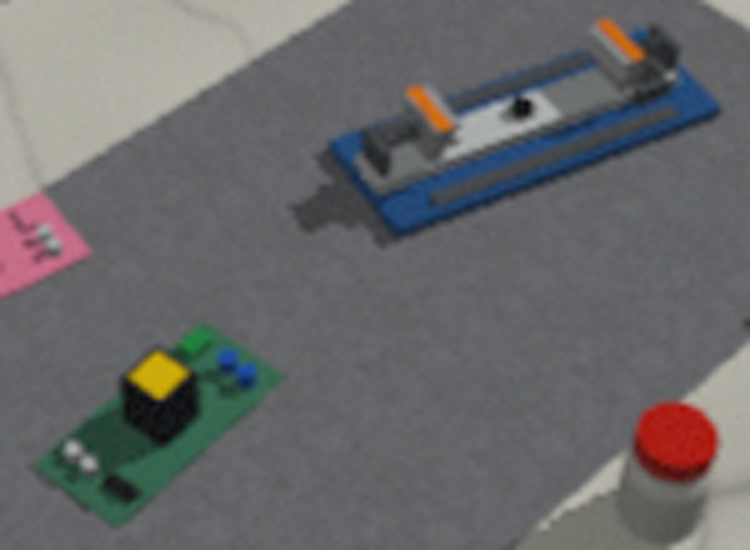

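Candidates in the top view with the board's shape: pink boards at (290,274), (372,284), (363,209) and (394,134), and the green one at (287,206). Only the green one has a green base with a black transformer (yellow label on top), and both crops confirm it, so it's at about (511,-199). The vice is at (157,210), yawed about -16°. First I'll look at the vice from the wrist on the way.

```bash
python3 -m pendant '[[[-1,0.291,-0.277,0.07,-62],[-1,0.291,-0.277,0.07,-62],[-1,0.291,-0.277,0.07,-62],[-1,0.291,-0.277,0.07,-62],[-1,0.291,-0.277,0.07,-62],[-1,0.291,-0.277,0.07,-62],[-1,0.291,-0.277,0.07,-62],[-1,0.291,-0.277,0.07,-62],[-1,0.291,-0.277,0.07,-62],[-1,0.291,-0.277,0.07,-62],[-1,0.291,-0.277,0.07,-62],[-1,0.291,-0.277,0.07,-62],[-1,0.291,-0.277,0.07,-62],[-1,0.291,-0.277,0.07,-62]]]'
python3 - <<'E'
from h import *
s=monitor.sense();p,d=vision.capture("wrist");print(s["eef_pos"],s["ee_rot"],s["force"])
np.savez("w1.npz",p=p,d=d,eef_pos=s["eef_pos"],ee_rot=s["ee_rot"]); cv2.imwrite("pics/w1.png",cv2.resize(p[:,:,::-1],None,fx=1.5,fy=1.5))
E
```

```text
time_s: 1.5
eef_pos: [487.6, 210.3, 301.4]
ee_rot: [-0.0, 0.999, 0.053, 0.0]
force: [-0.3, 1.3, -0.4]
grip_width: 1.0
[487.58693734 210.25006904 301.35975718] [-1.60627863e-05  9.98617435e-01  5.25663188e-02  1.70926947e-05] [-0.27740614  1.25201526 -0.36376469]
```

View pics/w1.png

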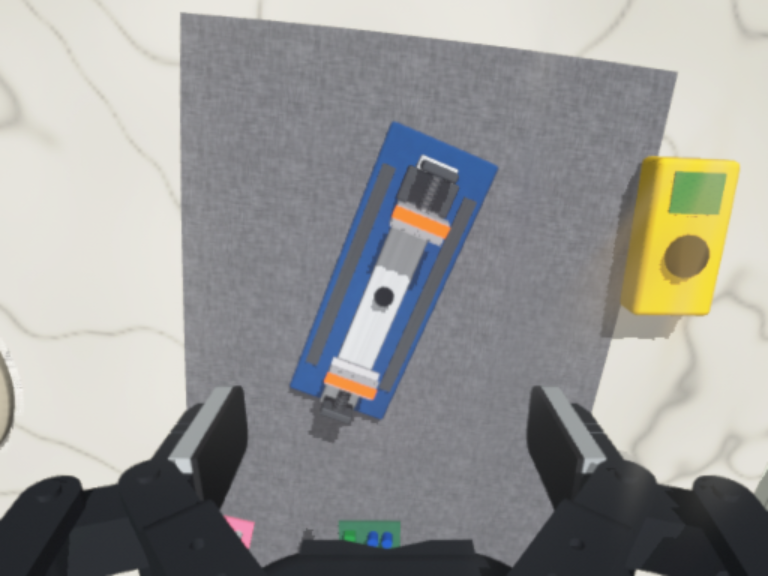

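The wrist view shows the foot from (392,122) to (382,418), with orange jaw tops at (420,224) and (352,385). The rail is shifted towards -y. Next I'll measure the foot and jaws.

Run:
```python
from h import *
z=np.load("w1.npz"); p=z["p"].astype(int); s={"eef_pos":z["eef_pos"],"ee_rot":z["ee_rot"]}
W=world("wrist",z["d"],s)
b=(p[...,2]>p[...,0]+40)&(p[...,1]<110); b[:75]=0;b[290:]=0;b[:,:180]=0;b[:,350:]=0
b=big(cv2.morphologyEx(b.astype(np.uint8),cv2.MORPH_CLOSE,np.ones((31,31))))
c=cv2.findContours(b.astype(np.uint8),0,1)[0][0][:,0,:]
P=cast("wrist",c,12,s)[:,:2].astype(np.float32); r=cv2.minAreaRect(P); print("foot",r,cv2.boxPoints(r).round(1).tolist())
o=(p[...,0]>170)&(p[...,0]>p[...,2]+60)&(p[...,1]<170);o[:,350:]=0
n,l,st,cc=cv2.connectedComponentsWithStats(o.astype(np.uint8))
C=np.array(r[0]); 
a=np.radians(16.3); box=cv2.boxPoints(r); e=[box[1]-box[0],box[2]-box[1]]; v=max(e,key=np.linalg.norm); v=v/np.linalg.norm(v); v=v*np.sign(v[1]); u=np.array([v[1],-v[0]]); print("v",v,np.degrees(np.arctan2(v[0],v[1])))
for i in range(1,n):
    if st[i,4]>60:
        ys,xs=np.nonzero(l==i); Q=cast("wrist",np.c_[xs,ys],59,s)[:,:2]
        q=np.c_[(Q-C)@u,(Q-C)@v]; print("orange",cc[i],st[i,4],"x",np.percentile(q[:,0],[2,50,98]).round(1),"y",np.percentile(q[:,1],[2,50,98]).round(1), "z",np.median(W[l==i][:,2]).round(1))
# height profile
q=np.stack([(W[...,:2]-C)@u,(W[...,:2]-C)@v],-1)
for y0 in range(-138,138,4):
    m=(abs(q[...,1]-y0)<2)&(abs(q[...,0])<10); m2=(abs(q[...,1]-y0)<2)&(abs(q[...,0]+38)<8)
    print(y0,np.percentile(W[m][:,2],[10,50,90]).round(0) if m.sum() else None, np.median(W[m2][:,2]).round(1) if m2.sum() else None, end=" | ")
```

```text
foot ((491.95233154296875, 158.8890380859375), (268.2453308105469, 98.97894287109375), 73.85330200195312) [[407.1000061035156, 43.79999923706055], [502.20001220703125, 16.299999237060547], [576.7999877929688, 274.0], [481.70001220703125, 301.5]]
v [0.2780978  0.96055275] 16.146708
orange [280.19484241 147.66475645] 349 x [-21.6   0.6  22.6] y [66.  71.  76.1] z 60.1
orange [233.09124088 256.74817518] 274 x [-21.8   0.2  22.5] y [-90.1 -84.5 -79. ] z 59.9
orange [161.13178295 352.03875969] 129 x [-58.5 -39.3 -31.4] y [-294.4 -274.5 -266.3] z 3.4
-138 None None | -134 None 11.4 | -130 [49. 49. 49.] 12.2 | -126 [49. 50. 51.] 12.0 | -122 [28. 47. 50.] 11.9 | -118 [24. 45. 49.] 11.8 | -114 [23. 46. 50.] 12.0 | -110 [25. 46. 50.] 12.2 | -106 [44. 48. 50.] 11.9 | -102 [46. 47. 49.] 12.0 | -98 [47. 48. 50.] 13.6 | -94 None 13.6 | -90 [59. 59. 60.] 13.8 | -86 [59. 60. 61.] 13.3 | -82 [59. 60. 61.] 13.4 | -78 [23. 57. 60.] 13.7 | -74 [24. 46. 59.] 13.9 | -70 [23. 25. 58.] 14.1 | -66 [24. 24. 25.] 13.8 | -62 [23. 24. 25.] 13.8 | -58 [23. 24. 25.] 13.9 | -54 [23. 24. 25.] 14.0 | -50 [24. 24. 25.
[... 447 characters left out ...]
| 26 [23. 24. 25.] 13.8 | 30 [23. 24. 25.] 13.7 | 34 [23. 24. 25.] 13.9 | 38 [23. 24. 25.] 14.1 | 42 [23. 24. 25.] 13.8 | 46 [23. 25. 25.] 13.5 | 50 [23. 24. 25.] 379.6 | 54 [23. 24. 25.] 379.6 | 58 [58. 59. 60.] 386.2 | 62 [ 59. 375. 380.] 14.0 | 66 [ 60. 381. 382.] 13.8 | 70 [ 60. 385. 388.] 13.8 | 74 [377. 384. 388.] 13.8 | 78 [373. 381. 387.] 14.0 | 82 [25. 36. 49.] 13.9 | 86 [26. 44. 50.] 13.6 | 90 [25. 27. 50.] 13.7 | 94 [25. 44. 50.] 13.8 | 98 [25. 45. 50.] 13.1 | 102 [25. 28. 49.] 11.8 | 106 [25. 46. 50.] 12.0 | 110 [49. 50. 51.] 12.2 | 114 [35. 50. 51.] 12.0 | 118 [12. 22. 24.] 12.0 | 122 [11. 12. 13.] 11.8 | 126 [11. 12. 13.] 11.7 | 130 [11. 11. 13.] 12.0 | 134 [-0. 11. 12.] 10.2 |
```

```bash
python3 -m pendant '[[[-1,0.023,-0.408,-0.2,0],[-1,0.023,-0.408,-0.2,0],[-1,0.023,-0.408,-0.2,0],[-1,0.023,-0.408,-0.2,0],[-1,0.023,-0.408,-0.2,0],[-1,0.023,-0.408,-0.2,0],[-1,0.023,-0.408,-0.2,0],[-1,0.023,-0.408,-0.2,0],[-1,0.023,-0.408,-0.2,0],[-1,0.023,-0.408,-0.2,0],[-1,0.023,-0.408,-0.2,0],[-1,0.023,-0.408,-0.2,0],[-1,0.023,-0.408,-0.2,0]]]'
python3 - <<'E'
from h import *
s=monitor.sense();p,d=vision.capture("wrist");print(s["eef_pos"],s["ee_rot"],s["force"])
np.savez("w2.npz",p=p,d=d,eef_pos=s["eef_pos"],ee_rot=s["ee_rot"]); cv2.imwrite("pics/w2.png",p[:,:,::-1])
W=world("wrist",d,s);q=p.astype(int)
yl=(q[...,0]>150)&(q[...,1]>120)&(q[...,2]<110); yl=big(yl); print(yl.sum(),np.median(W[yl],0))
c=cv2.findContours(yl.astype(np.uint8),0,1)[0][0];r=cv2.minAreaRect(cast("wrist",c[:,0],45,s)[:,:2].astype(np.float32));print(r)
E
```

```text
time_s: 2.85
eef_pos: [511.5, -197.3, 102.1]
ee_rot: [0.0, 0.999, 0.053, 0.001]
force: [0.5, 0.4, -0.5]
grip_width: 1.005
[ 511.50883907 -197.25196623  102.12570849] [3.17367831e-04 9.98605877e-01 5.27818729e-02 5.25813021e-04] [ 0.46889138  0.36307739 -0.46024677]
1544 [ 510.07122858 -197.32759715   46.08245756]
((510.13287353515625, -198.25160217285156), (26.51543426513672, 26.09282112121582), 6.060945987701416)
```

View pics/w2.png

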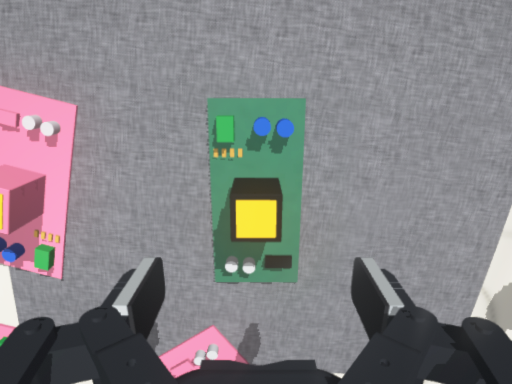

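The wrist picture shows the green board with its transformer centred between the fingers at (256,218), aligned at 6.06°. Going down to grip.

```bash
python3 -m pendant '[[[-1,-0.001,0,-0.04,0],[-1,-0.001,0,-0.07,0],[-1,-0.001,0,-0.084,0],[-1,-0.001,0,-0.092,0],[-1,-0.001,0,-0.092,0],[-1,-0.001,0,-0.092,0],[1,-0.001,0,-0.092,0],[1,-0.001,0,-0.092,0],[1,-0.001,0,-0.092,0],[1,-0.001,0,-0.092,0],[1,-0.001,0,-0.092,0],[1,-0.001,0,-0.092,0],[1,-0.001,0,-0.092,0],[1,-0.001,0,-0.092,0],[1,-0.001,0,-0.092,0],[1,-0.001,0,-0.092,0]]]' 40
```

```text
time_s: 4.5
eef_pos: [510.4, -198.5, 9.7]
ee_rot: [0.0, 0.999, 0.052, 0.0]
force: [-0.3, 0.6, 5.7]
grip_width: 0.396
```

```bash
python3 -m pendant '[[[1,0,0,0.03,0],[1,0,0,0.08,0],[1,0,0,0.13,0],[1,-0.117,0.386,0.13,67.8],[1,-0.117,0.386,0.13,67.8],[1,-0.117,0.386,0.13,67.8],[1,-0.117,0.386,0.13,67.8],[1,-0.117,0.386,0.13,67.8],[1,-0.117,0.386,0.13,67.8],[1,-0.117,0.386,0.13,67.8],[1,-0.117,0.386,0.13,67.8],[1,-0.117,0.386,0.13,67.8],[1,-0.117,0.386,0.13,67.8],[1,-0.117,0.386,0.13,67.8],[1,-0.117,0.386,0.13,67.8],[1,-0.117,0.386,0.13,67.8]]]'
python3 - <<'E'
from h import *
s=monitor.sense();print(s["eef_pos"],s["ee_rot"],s["force"],s["wrist_torque"])
for n in("wrist","top"):
    p,d=vision.capture(n);np.savez(n+"3.npz",p=p,d=d,eef_pos=s["eef_pos"],ee_rot=s["ee_rot"]); cv2.imwrite(f"pics/{n}3.png",p[:,:,::-1])
    W=world(n,d,s);q=p.astype(int)
    g=(q[...,1]>q[...,0]+25)&(q[...,1]>q[...,2]+8)&(W[...,2]>80)&(W[...,2]<250)
    g=big(g)
    X=W[g]; 
    for k in range(4):
        A=np.c_[X[:,:2],np.ones(len(X))]; c,_,_,_=np.linalg.lstsq(A,X[:,2],rcond=None); r=X[:,2]-A@c; X=X[abs(r)<2.5] if k else X[abs(r)<6]
    print(n,len(X),X.mean(0),"slopes deg along u,v",np.degrees(c[:2]@np.array([[.96,.279],[-.279,.96]])), c@[*s["eef_pos"][:2],1])
    cnt=max(cv2.findContours(cv2.morphologyEx(g.astype(np.uint8),cv2.MORPH_CLOSE,np.ones((9,9))),0,1)[0],key=cv2.contourArea);print(cv2.minAreaRect(cast(n,cnt[:,0],c@[*s["eef_pos"][:2],1],s)[:,:2].astype(np.float32)))
E
```

```text
time_s: 6.1
eef_pos: [393.5, 186.7, 139.2]
ee_rot: [-0.0, 0.801, 0.599, -0.0]
force: [0.9, 0.6, -1.4]
grip_width: 0.396
[393.47472873 186.67032992 139.20555701] [-2.30754288e-05  8.00611411e-01  5.99183907e-01 -1.12732824e-04] [ 0.92578961  0.60832778 -1.41005898] [-0.00611287  0.02776093  0.01007158]
wrist 16930 [352.35088985 200.38135721 132.48095303] slopes deg along u,v [-0.02995571 -0.0914595 ] 132.46099744208246
((358.45489501953125, 197.28834533691406), (70.1552505493164, 77.92140197753906), 73.50605010986328)
top 568 [434.37955682 174.74648547 131.77751531] slopes deg along u,v [-0.18656063  0.22671146] 131.91642397144943
((430.2616882324219, 176.6194610595703), (69.65655517578125, 73.73682403564453), 73.36357879638672)
```

View pics/wrist3.png

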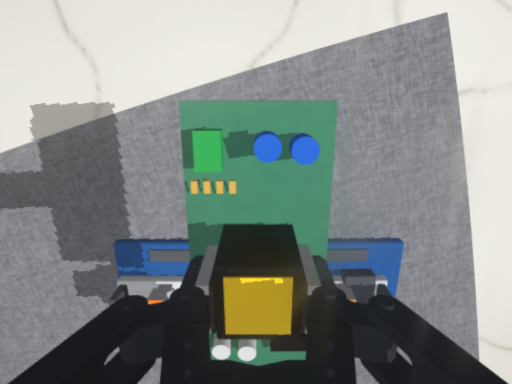

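View pics/top3.png

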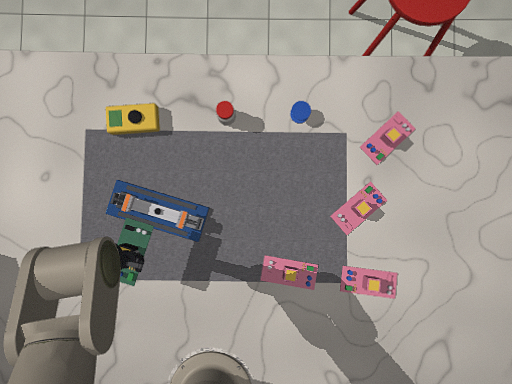

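Held level, as measured from the wrist: the board's top is 6.8 mm below the TCP. The moves can't tilt the tool, so I'll rest one end of the board on the foot's side strip and let it pivot, then regrip it tilted.

```bash
python3 -m pendant '[[[1,0,0,-0.045,0],[1,0,0,-0.085,0],[1,0,0,-0.105,0],[1,0,0,-0.112,0],[1,0,0,-0.114,0],[1,0,0,-0.116,0],[1,0,0,-0.117,0],[1,0,0,-0.118,0],[1,0,0,-0.118,0]]]' 20
```

```text
time_s: 7.1
eef_pos: [393.3, 187.7, 21.7]
ee_rot: [0.0, 0.8, 0.6, 0.0]
force: [-1.0, -0.2, -1.9]
grip_width: 0.394
```

```bash
python3 -m pendant '[[[1,0,0,-0.001,0],[1,0,0,-0.002,0],[1,0,0,-0.003,0],[1,0,0,-0.003,0]]]' 20;python3 - <<'E'
from h import *
s=monitor.sense();print(s["force"],s["wrist_torque"])
p,d=vision.capture("wrist");cv2.imwrite("pics/w4.png",p[:,:,::-1]);W=world("wrist",d,s);q=p.astype(int)
g=big((q[...,1]>q[...,0]+25)&(q[...,1]>q[...,2]+8)); X=W[g]
for k in range(4):
    A=np.c_[X[:,:2],np.ones(len(X))]; c,_,_,_=np.linalg.lstsq(A,X[:,2],rcond=None); r=X[:,2]-A@c; X=X[abs(r)<2.5] if k else X[abs(r)<6]
print(len(X),X.mean(0),np.degrees(c[:2]@np.array([[.96,.279],[-.279,.96]])), c@[*s["eef_pos"][:2],1])
E
```

```text
time_s: 7.5
eef_pos: [392.3, 188.0, 18.9]
ee_rot: [-0.001, 0.8, 0.6, -0.0]
force: [-7.4, 1.9, 11.2]
grip_width: 0.393
[-7.35904371  1.89188367 11.23755973] [ 0.24554601  0.85054002 -0.0372404 ]
16651 [352.12410274 201.29559032  10.43050086] [ 2.64984622 -0.0725304 ] 12.389263779808184
```

View pics/w4.png

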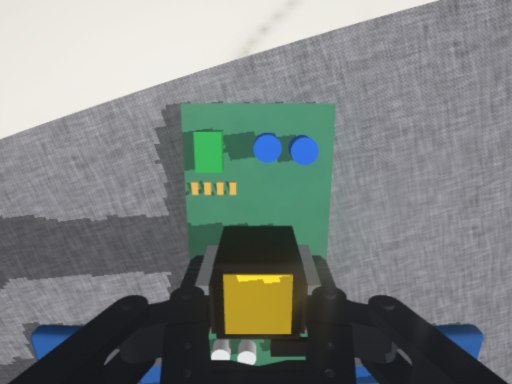

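The board is tilted 2.6° so far at 11 N. I'll ease off, open so it lies between the foot strip and the bench, then look.

```bash
python3 -m pendant '[[[1,0,0,0.001,0],[-0.3,0,0,0.001,0],[-0.3,0,0,0.001,0],[-0.3,0,0,0.001,0],[-0.3,0,0,0.001,0],[-0.3,0,0,0.001,0],[-0.3,0,0,0.001,0]]]' 20;python3 - <<'E'
from h import *
s=monitor.sense();print(s["force"],s["wrist_torque"])
p,d=vision.capture("wrist");cv2.imwrite("pics/w5.png",p[:,:,::-1]);W=world("wrist",d,s);q=p.astype(int)
g=big((q[...,1]>q[...,0]+25)&(q[...,1]>q[...,2]+8)); X=W[g]
for k in range(4):
    A=np.c_[X[:,:2],np.ones(len(X))]; c,_,_,_=np.linalg.lstsq(A,X[:,2],rcond=None); r=X[:,2]-A@c; X=X[abs(r)<2.5] if k else X[abs(r)<6]
print(len(X),X.mean(0),np.degrees(c[:2]@np.array([[.96,.279],[-.279,.96]])), c@[*s["eef_pos"][:2],1])
rel=(X[:,:2]-[492.4,158.6])@np.array([[.96,.279],[-.279,.96]]);print("u range",rel.min(0),rel.max(0))
E
```

```text
time_s: 8.25
eef_pos: [393.1, 187.6, 19.3]
ee_rot: [0.0, 0.8, 0.6, 0.0]
force: [-0.8, -0.0, -0.1]
grip_width: 0.648
[-0.77364181 -0.02457812 -0.11818574] [-0.00710018  0.02394233 -0.03353605]
20831 [371.42336994 195.10119467   7.7337636 ] [ 5.39316192 -0.04830493] 9.892665758561147
u range [-177.62819886  -35.09949177] [-32.0863229   36.16904973]
```

View pics/w5.png

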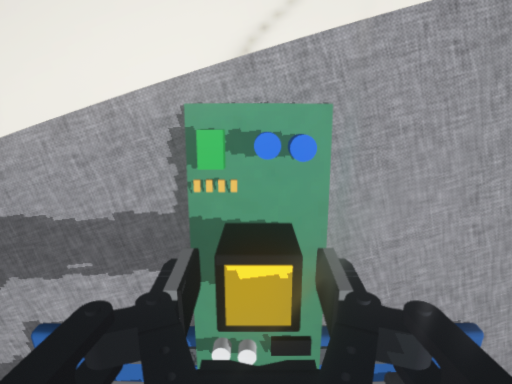

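```bash
python3 -m pendant '[[[-0.3,0,0,-0.003,0],[-0.3,0,0,-0.004,0],[1,0,0,-0.004,0],[1,0,0,-0.004,0],[1,0,0,-0.004,0],[1,0,0,-0.004,0],[1,0,0,-0.004,0],[1,0,0,-0.004,0],[1,0,0,-0.004,0],[1,0,0,-0.004,0]]]' 60; python3 -m pendant '[[[1,0,0,0.02,0],[1,0,0,0.06,0],[1,0,0,0.1,0],[1,0,0,0.12,0],[1,0,0,0.12,0],[1,0,0,0.12,0]]]'
cat > m.py <<'E'
from h import *
def meas(n,tag):
    s=monitor.sense();print(s["eef_pos"].round(2),s["force"].round(2),s["wrist_torque"].round(3))
    p,d=vision.capture(n);cv2.imwrite(f"pics/{tag}.png",p[:,:,::-1]);W=world(n,d,s);q=p.astype(int)
    g=big((q[...,1]>q[...,0]+25)&(q[...,1]>q[...,2]+8)); X=W[g];X=X[abs(X[:,2]-np.median(X[:,2]))<15]
    for k in range(4):
        A=np.c_[X[:,:2],np.ones(len(X))]; c,_,_,_=np.linalg.lstsq(A,X[:,2],rcond=None); r=X[:,2]-A@c; X=X[abs(r)<2.5] if k else X[abs(r)<6]
    M=np.array([[.96,.279],[-.279,.96]])
    print("slope u,v",np.degrees(np.arctan(c[:2]@M)).round(2),"top at tcp", (c@[*s["eef_pos"][:2],1]).round(2),"tcp uv",((s["eef_pos"][:2]-[491,152.4])@M).round(1))
    rel=(X[:,:2]-[491,152.4])@M;print("uv range",rel.min(0).round(1),rel.max(0).round(1))
E
python3 -c "
from m import *
meas('wrist','w6')"
```

```text
time_s: 9.3
eef_pos: [393.1, 187.6, 15.4]
ee_rot: [0.0, 0.8, 0.6, -0.0]
force: [-2.2, -0.0, 3.8]
grip_width: 0.39
time_s: 9.9
eef_pos: [392.6, 187.5, 134.4]
ee_rot: [-0.0, 0.8, 0.6, -0.0]
force: [-0.5, 0.1, -2.7]
grip_width: 0.39
[392.64 187.54 134.38] [-0.54  0.12 -2.68] [ 0.026 -0.004  0.006]
slope u,v [ 5.36 -0.07] top at tcp 128.89 tcp uv [-104.2    6.3]
uv range [-178.2  -28.5] [-101.6   41.9]
```

The board is held at 5.36° and its low end will go to the +y jaw. Turning 90° and moving over the vice.

```bash
python3 -m pendant '[[[1,0.0934,-0.0506,0,-90],[1,0.0934,-0.0506,0,-90],[1,0.0934,-0.0506,0,-90],[1,0.0934,-0.0506,0,-90],[1,0.0934,-0.0506,0,-90],[1,0.0934,-0.0506,0,-90],[1,0.0934,-0.0506,0,-90],[1,0.0934,-0.0506,0,-90],[1,0.0934,-0.0506,0,-90],[1,0.0934,-0.0506,0,-90],[1,0.0934,-0.0506,0,-90],[1,0.0934,-0.0506,0,-90],[1,0.0934,-0.0506,0,-90],[1,0.0934,-0.0506,0,-90]]]'
python3 -c "
from m import *
meas('wrist','w7');meas('top','t7')
p,d=vision.capture('scene');cv2.imwrite('pics/s7.png',cv2.resize(p[120:220,220:360,::-1],None,fx=5,fy=5))"
```

```text
time_s: 11.35
eef_pos: [486.2, 137.0, 134.6]
ee_rot: [0.0, 0.99, -0.141, -0.001]
force: [-0.2, 0.4, -2.4]
grip_width: 0.391
[486.24 136.99 134.64] [-0.17  0.36 -2.43] [ 0.044 -0.017 -0.04 ]
slope u,v [-0.05 -5.47] top at tcp 129.17 tcp uv [ -0.3 -16.1]
uv range [-36.1 -19.3] [34.6 57.7]
[486.32 137.01 134.84] [-0.7   0.29 -1.35] [-0.008 -0.026  0.048]
slope u,v [-0.78  0.82] top at tcp 35.25 tcp uv [ -0.2 -16.1]
uv range [183.6 164.3] [234.  207.7]
```

View pics/w7.png

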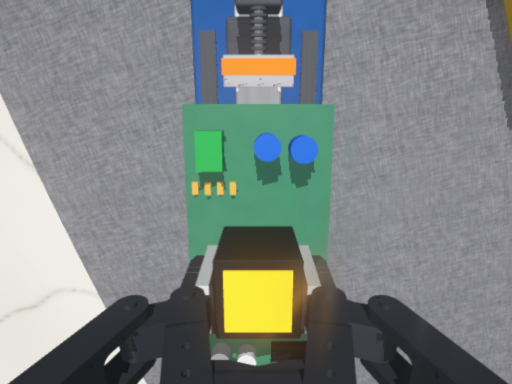

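View pics/s7.png

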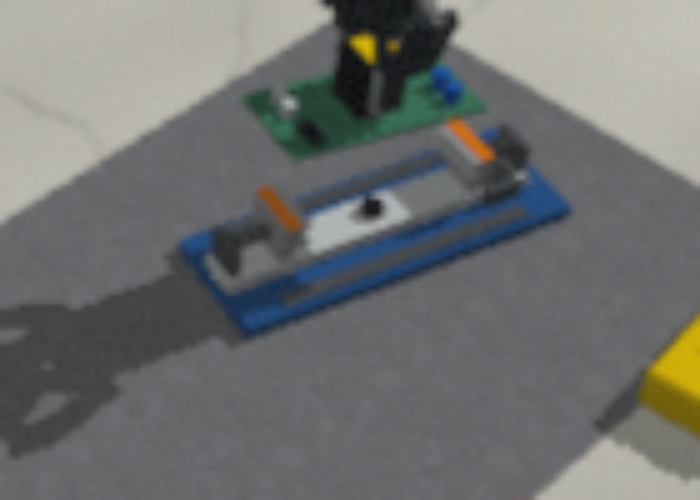

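Run:
```python
from h import *
s={"eef_pos":np.array([486.24,136.99,134.64]),"ee_rot":np.array([0,.99,-.141,-.001])}
M=np.array([[.96,.279],[-.279,.96]])
im=cv2.imread("pics/w7.png");print(im[50:106:2,258].tolist())
for r in (57,75,80,85,87): print(r,((cast("wrist",[[258,r]],59,s)[:,:2]-[491,152.4])@M).round(1))
cv2.imwrite("pics/c7.png",cv2.resize(im[40:120,190:330],None,fx=5,fy=5,interpolation=cv2.INTER_NEAREST))
```

```text
[[115, 113, 116], [137, 134, 138], [187, 184, 187], [210, 207, 209], [118, 173, 249], [61, 162, 252], [59, 161, 252], [60, 160, 252], [61, 161, 252], [61, 161, 252], [61, 161, 252], [62, 161, 252], [99, 163, 246], [204, 202, 209], [206, 203, 206], [205, 201, 206], [206, 202, 205], [176, 173, 176], [182, 179, 181], [172, 170, 170], [172, 170, 170], [173, 170, 170], [172, 170, 170], [171, 169, 169], [172, 170, 169], [173, 171, 169], [173, 170, 169], [133, 160, 107]]
57 [[-0.7 83.2]]
75 [[-0.7 72.5]]
80 [[-0.7 69.5]]
85 [[-0.7 66.5]]
87 [[-0.7 65.2]]
```

View pics/c7.png

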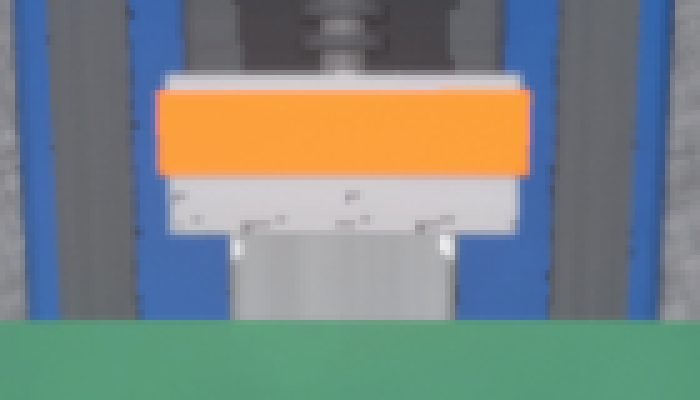

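```bash
python3 -m pendant '[[[1,0,0,-0.03,0],[1,0,0,-0.05,0],[1,0,0,-0.06,0],[1,0,0,-0.066,0],[1,0,0,-0.07,0],[1,0,0,-0.07,0],[1,0,0,-0.07,0],[1,0,0,-0.07,0]]]'
python3 -c "
from m import *
meas('wrist','w8')
p,d=vision.capture('scene');cv2.imwrite('pics/s8.png',cv2.resize(p[120:220,220:360,::-1],None,fx=5,fy=5))"
```

```text
time_s: 12.3
eef_pos: [486.8, 137.0, 65.9]
ee_rot: [-0.0, 0.99, -0.141, 0.001]
force: [0.2, -0.5, -1.4]
grip_width: 0.388
[486.83 137.03  65.88] [ 0.16 -0.52 -1.37] [-0.028 -0.012 -0.045]
slope u,v [ 0.07 -5.44] top at tcp 60.43 tcp uv [  0.3 -15.9]
uv range [-35.1 -19. ] [34.9 57.8]
```

View pics/s8.png

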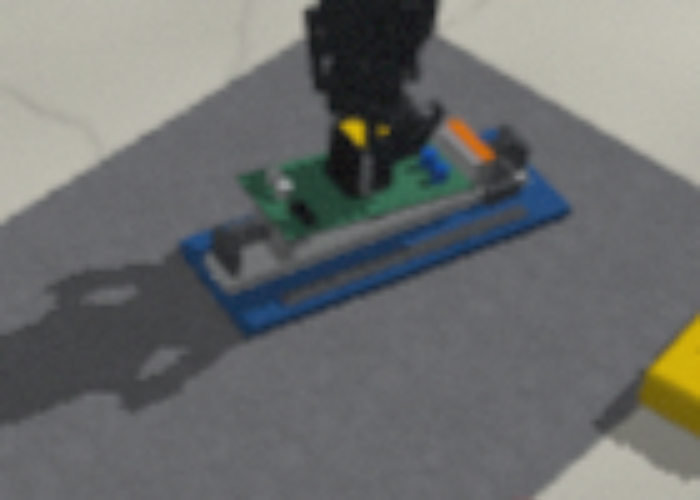

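View pics/w8.png

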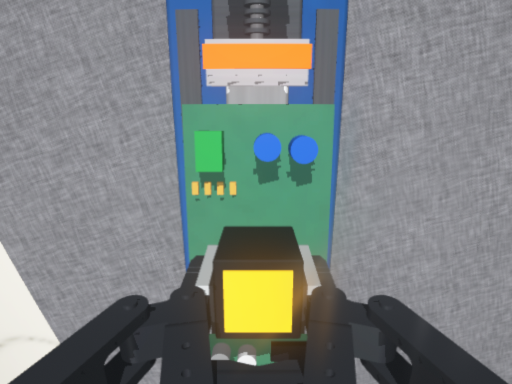

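The board is inside the +y jaw's lip and the high end is over the -y jaw with room to spare. Pushing along +v now, feeling for contact.

```bash
python3 -m pendant '[[[1,0.0011,0.0038,-0.001,0],[1,0.0022,0.0077,-0.001,0],[1,0.0028,0.0096,-0.001,0],[1,0.0033,0.0115,-0.001,0],[1,0.0036,0.0125,-0.001,0],[1,0.0039,0.0134,-0.001,0],[1,0.0039,0.0134,-0.001,0],[1,0.0039,0.0134,-0.001,0]]]'; python3 -c "
from m import *
meas('wrist','w9')"
```

```text
time_s: 13.2
eef_pos: [490.3, 150.3, 64.3]
ee_rot: [0.0, 0.99, -0.141, -0.0]
force: [-0.9, -1.7, -1.5]
grip_width: 0.39
[490.28 150.27  64.27] [-0.91 -1.67 -1.46] [-0.309  0.211  0.061]
slope u,v [ 0.   -5.47] top at tcp 58.8 tcp uv [-0.1 -2.2]
uv range [-35.6  -5.2] [34.7 71.5]
```

```bash
python3 -m pendant '[[[1,0.0006,0.0019,0,0],[1,0.0011,0.0038,0,0],[1,0.0017,0.0058,0,0],[1,0.0022,0.0077,0,0],[1,0.0028,0.0096,0,0],[1,0.0033,0.0115,0,0],[1,0.0033,0.0115,0,0],[1,0.0033,0.0115,0,0]]]'; python3 -c "
from m import *
meas('wrist','w10')"
```

```text
time_s: 14.05
eef_pos: [493.6, 161.6, 64.3]
ee_rot: [0.001, 0.99, -0.141, -0.0]
force: [-2.9, -6.2, 0.3]
grip_width: 0.396
[493.59 161.57  64.32] [-2.86 -6.2   0.29] [-1.022  0.461  0.08 ]
slope u,v [-0.02 -5.54] top at tcp 58.84 tcp uv [-0.1  9.5]
uv range [-35.5   6.3] [34.5 83.3]
```

```bash
python3 -m pendant '[[[1,0.0003,0.001,0,0],[1,0.0006,0.0019,0,0],[1,0.0008,0.0028,0,0],[1,0.0008,0.0028,0,0],[1,0.0008,0.0028,0,0]]]'; python3 -c "
from m import *
meas('wrist','w11')
p,d=vision.capture('scene');cv2.imwrite('pics/s11.png',cv2.resize(p[130:210,230:350,::-1],None,fx=6,fy=6,interpolation=cv2.INTER_CUBIC))
p,d=vision.capture('top');cv2.imwrite('pics/t11.png',cv2.resize(p[170:250,95:220,::-1],None,fx=6,fy=6,interpolation=cv2.INTER_CUBIC))"
```

```text
time_s: 14.6
eef_pos: [494.3, 164.2, 64.3]
ee_rot: [0.001, 0.99, -0.141, -0.0]
force: [-2.2, -8.4, 1.3]
grip_width: 0.387
[494.33 164.18  64.34] [-2.21 -8.38  1.29] [-1.29   0.544  0.086]
slope u,v [ 0.01 -5.56] top at tcp 58.86 tcp uv [-0.1 12.2]
uv range [-35.5   9.4] [34.6 85.9]
```

View pics/s11.png

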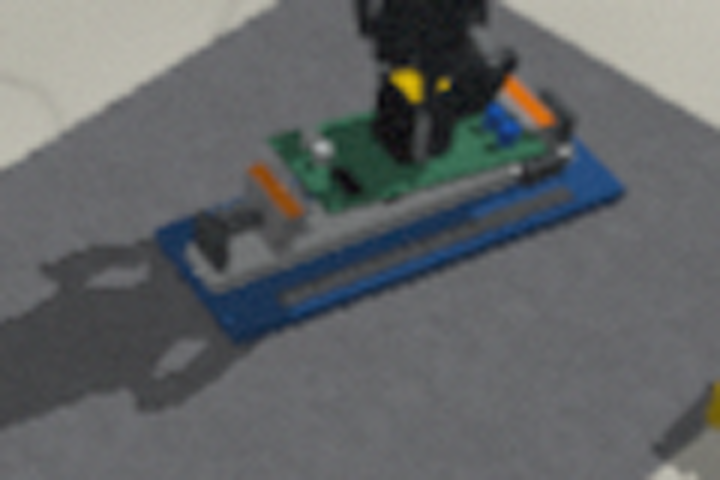

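View pics/t11.png

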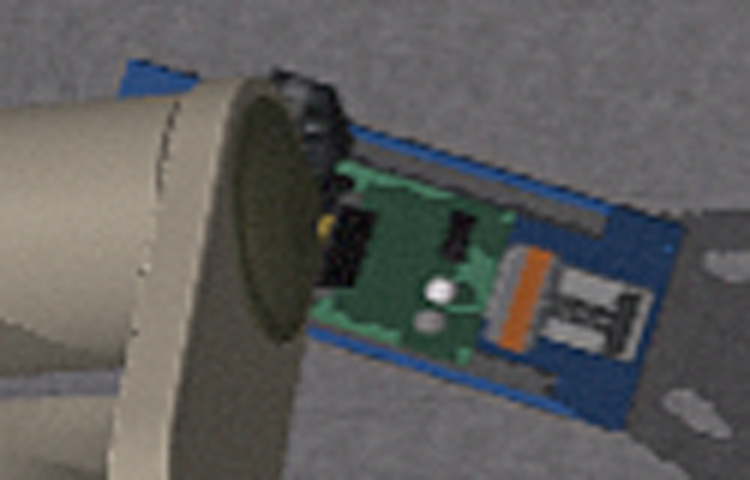

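Push force is 8.7 N, so the jaw is back about 14.8 mm. The high end now sits just inside the -y jaw's lip: edge at x≈491 against lip at x≈499 in the top crop. I'll push 1 mm more for margin, then lower with a light grip.

```bash
python3 -m pendant '[[[1,0.0003,0.001,0,0],[1,0.0003,0.001,-0.001,0],[1,0.0003,0.001,-0.002,0],[1,0.0003,0.001,-0.003,0],[1,0.0003,0.001,-0.003,0]]]' 20; python3 -c "
from m import *
meas('wrist','w12')"
```

```text
time_s: 15.25
eef_pos: [495.1, 165.4, 62.3]
ee_rot: [0.0, 0.99, -0.141, 0.0]
force: [-6.7, -8.8, 9.7]
grip_width: 0.388
[495.13 165.42  62.29] [-6.7  -8.82  9.68] [-0.653  0.762  0.223]
slope u,v [ 0.06 -5.14] top at tcp 56.85 tcp uv [ 0.3 13.7]
uv range [-35.3  10.7] [34.9 87.4]
```

```bash
python3 -m pendant '[[[1,-0.0001,-0.0005,-0.0005,0],[1,-0.0002,-0.0008,-0.001,0],[1,-0.0002,-0.0008,-0.0015,0],[1,-0.0002,-0.0008,-0.0015,0]]]' 20; python3 -c "
from m import *
meas('wrist','w13')"
```

```text
time_s: 15.7
eef_pos: [495.1, 164.7, 61.1]
ee_rot: [0.0, 0.99, -0.141, 0.001]
force: [-5.7, -8.3, 12.9]
grip_width: 0.394
[495.13 164.69  61.08] [-5.74 -8.32 12.92] [-0.513  0.779  0.183]
slope u,v [ 0.06 -4.35] top at tcp 55.72 tcp uv [ 0.5 12.9]
uv range [-35.3  10. ] [35.  87.2]
```

```bash
python3 -m pendant '[[[1,-0.0003,-0.0006,-0.0003,0],[1,-0.0004,-0.001,-0.0006,0],[1,-0.0004,-0.001,-0.001,0],[1,-0.0004,-0.001,-0.001,0]]]' 20; python3 -c "
from m import *
meas('wrist','w14')
p,d=vision.capture('top');cv2.imwrite('pics/t14.png',cv2.resize(p[170:250,95:220,::-1],None,fx=6,fy=6,interpolation=cv2.INTER_CUBIC))"
```

```text
time_s: 16.15
eef_pos: [494.9, 163.7, 60.1]
ee_rot: [0.0, 0.99, -0.141, 0.001]
force: [-5.1, -8.1, 12.3]
grip_width: 0.388
[494.87 163.67  60.1 ] [-5.1  -8.08 12.29] [-0.486  0.702  0.208]
slope u,v [ 0.08 -3.62] top at tcp 54.8 tcp uv [ 0.6 11.9]
uv range [-35.3   9.1] [35.1 86.6]
```

View pics/t14.png

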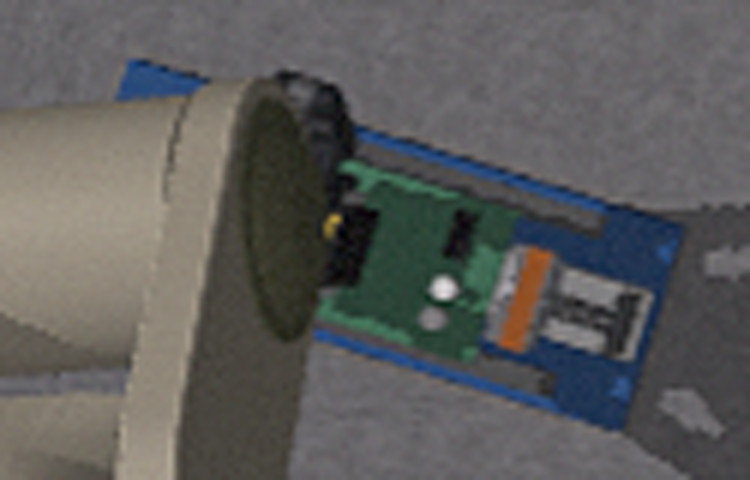

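The force has levelled off at about 12 N vertical and the board is pivoting. The high end is going down inside the lip.

```bash
python3 -m pendant '[[[1,0,-0.0002,-0.0005,0],[1,-0.0001,-0.0003,-0.001,0],[1,-0.0001,-0.0003,-0.0015,0],[1,-0.0001,-0.0003,-0.002,0],[1,-0.0001,-0.0003,-0.002,0]]]' 20; python3 -c "
from m import *
meas('wrist','w15')"
```

```text
time_s: 16.75
eef_pos: [494.8, 163.4, 58.1]
ee_rot: [0.0, 0.99, -0.141, 0.001]
force: [-5.7, -7.8, 12.0]
grip_width: 0.39
[494.79 163.37  58.1 ] [-5.74 -7.75 12.01] [-0.495  0.705  0.144]
slope u,v [ 0.06 -2.14] top at tcp 52.91 tcp uv [ 0.6 11.6]
uv range [-35.2   8.6] [35.1 87.2]
```

```bash
python3 -m pendant '[[[1,0,0,-0.0005,0],[1,0,0,-0.001,0],[1,0,0,-0.0018,0],[1,0,0,-0.0025,0],[1,0,0,-0.0025,0]]]' 20; python3 -c "
from m import *
meas('wrist','w16')"
```

```text
time_s: 17.3
eef_pos: [494.7, 163.3, 55.4]
ee_rot: [0.0, 0.99, -0.141, 0.001]
force: [-5.9, -9.0, 10.4]
grip_width: 0.39
[494.7  163.31  55.45] [-5.88 -9.01 10.36] [-0.575  0.709  0.255]
slope u,v [ 0.03 -0.18] top at tcp 50.36 tcp uv [ 0.5 11.5]
uv range [-35.5   8.7] [35.  88.1]
```

Level now (0.2°), with both ends inside the grooves' mouths. Moving back towards the middle so the springs take the board.

```bash
python3 -m pendant '[[[1,-0.0003,-0.001,0.0005,0],[1,-0.0008,-0.0029,0.001,0],[1,-0.0014,-0.0048,0.001,0],[1,-0.0019,-0.0067,0.001,0],[1,-0.0024,-0.0082,0.001,0],[1,-0.0024,-0.0082,0.001,0],[1,-0.0024,-0.0082,0.001,0]]]' 20; python3 -c "
from m import *
meas('wrist','w17')
p,d=vision.capture('top');cv2.imwrite('pics/t17.png',cv2.resize(p[170:250,95:220,::-1],None,fx=6,fy=6,interpolation=cv2.INTER_CUBIC))
p,d=vision.capture('scene');cv2.imwrite('pics/s17.png',cv2.resize(p[130:210,230:350,::-1],None,fx=6,fy=6,interpolation=cv2.INTER_CUBIC))"
```

```text
time_s: 18.05
eef_pos: [492.3, 155.5, 55.9]
ee_rot: [-0.0, 0.99, -0.141, 0.001]
force: [-1.2, -4.6, 5.0]
grip_width: 0.393
[492.28 155.48  55.86] [-1.21 -4.56  4.99] [-0.451  0.231  0.015]
slope u,v [ 0.04 -0.36] top at tcp 50.79 tcp uv [0.4 3.3]
uv range [-35.4   0.5] [34.9 79.5]
```

View pics/t17.png

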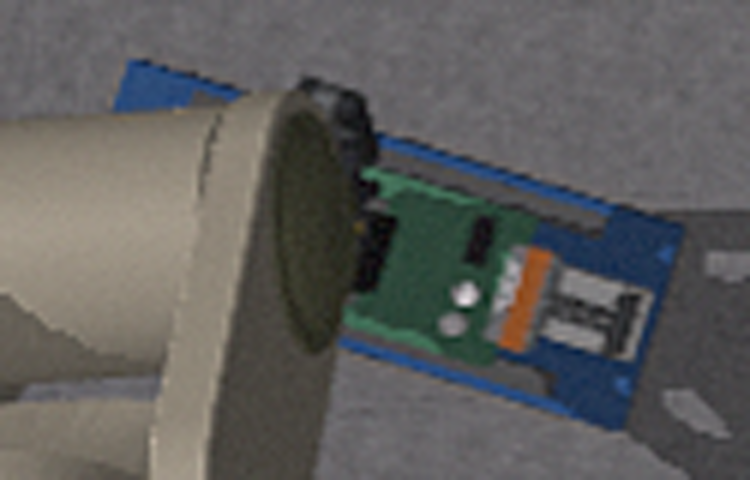

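View pics/s17.png

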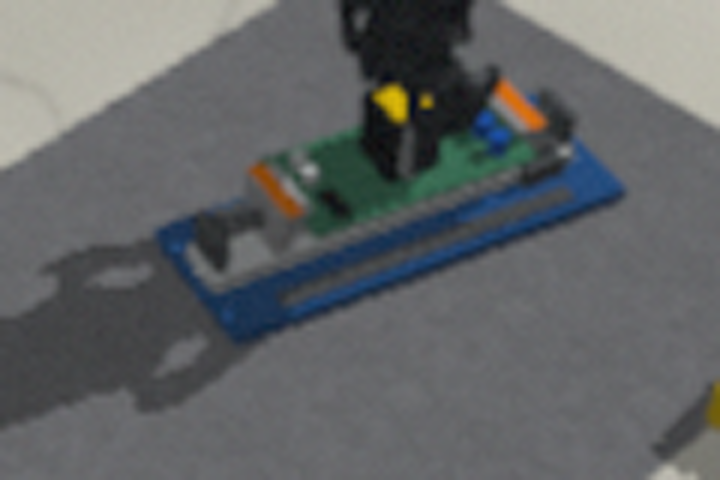

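The board's near end is now hidden under the -y jaw's lip, so it's in the groove. Moving on to the balance point.

```bash
python3 -m pendant '[[[1,-0.0003,-0.001,0.0003,0],[1,-0.0006,-0.002,0.0005,0],[1,-0.001,-0.0032,0.0005,0],[1,-0.001,-0.0032,0.0005,0],[1,-0.001,-0.0032,0.0005,0]]]' 20; python3 -c "
from m import *
meas('wrist','w18')"
```

```text
time_s: 18.7
eef_pos: [491.2, 152.2, 56.0]
ee_rot: [-0.0, 0.99, -0.141, 0.001]
force: [4.1, -2.7, 0.6]
grip_width: 0.391
[491.18 152.22  55.96] [ 4.14 -2.69  0.59] [-0.046 -0.754  0.043]
slope u,v [ 0.04 -0.38] top at tcp 50.88 tcp uv [ 0.2 -0.1]
uv range [-35.5  -3.1] [34.7 76.1]
```

```bash
python3 -m pendant '[[[-0.2,0,0,0,0],[-0.2,0,0,0,0],[-0.2,0,0,0,0],[-0.2,0,0,0,0],[-0.2,0,0,0,0],[-0.2,0,0,0.01,0],[-0.2,0,0,0.03,0],[-0.2,0,0,0.07,0],[-0.2,0,0,0.11,0],[-0.2,0,0,0.15,0],[-0.2,-0.08,-0.08,0.2,0],[-0.2,-0.08,-0.08,0.2,0],[-0.2,-0.08,-0.08,0.2,0],[-0.2,-0.08,-0.08,0.2,0],[-0.2,-0.08,-0.08,0.2,0],[-0.2,-0.08,-0.08,0.2,0]]]'; python3 -c "
from m import *
meas('wrist','w19')
p,d=vision.capture('top');cv2.imwrite('pics/t19.png',p[:,:,::-1])
p,d=vision.capture('scene');cv2.imwrite('pics/s19.png',cv2.resize(p[130:210,230:350,::-1],None,fx=6,fy=6,interpolation=cv2.INTER_CUBIC))"
```

```text
time_s: 20.35
eef_pos: [410.9, 72.6, 255.5]
ee_rot: [-0.0, 0.99, -0.141, -0.0]
force: [0.2, 0.1, -0.6]
grip_width: 0.599
[410.92  72.64 255.48] [ 0.16  0.12 -0.6 ] [0.041 0.007 0.041]
slope u,v [ 0.03 -0.3 ] top at tcp 51.36 tcp uv [-54.6 -98.9]
uv range [-35.4 -74.4] [34.7 64.3]
```

View pics/w19.png

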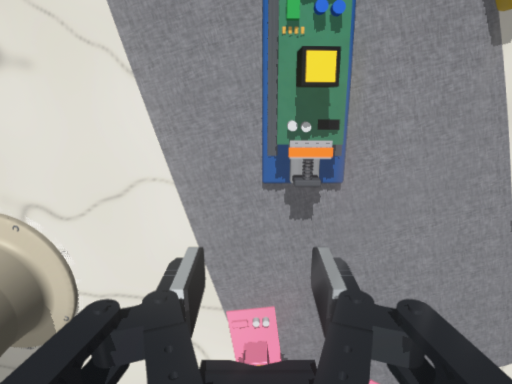

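View pics/s19.png

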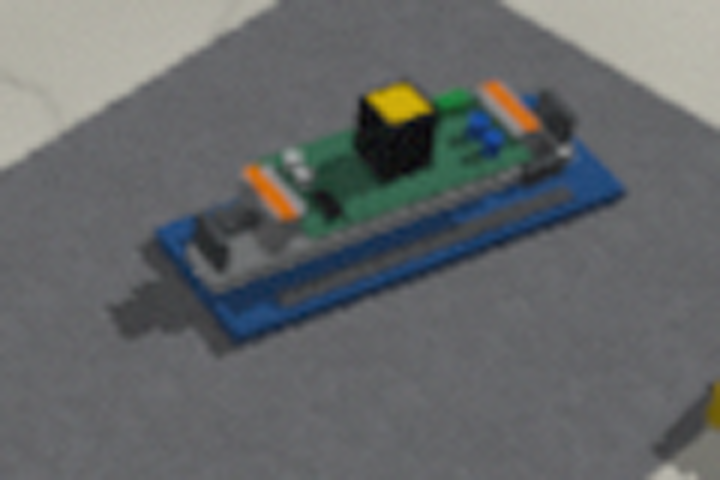

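View pics/t19.png

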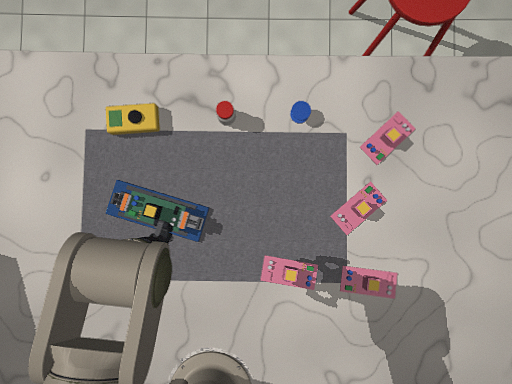

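The board sits level (0.3°) in both grooves with its top at 51.4 mm, which puts mid-thickness at about 50. Both jaws overlap its ends. The jar (225,110), spool (300,112) and meter (132,118) haven't moved, and the gripper is well clear.

```bash
python3 -c "
from h import *
print(order.finish_job())"
```

```text
the job is handed in; nothing more can be done
None
```

The green board is loaded level in both grooves of the vice, near the middle. I let go of it and handed the job in at about 20.5 s of the 53 s allowed.

- **How it was done:** I picked the board up by its transformer. The moves can't tilt the tool, so I rested one end of the board on the vice foot's side strip, let it lie at 5.4°, and gripped it again at that tilt. I pushed the low end into the +y jaw until the force along the vice was about 9–10 N. Then I lowered the other end inside the -y lip, moved back to the balance point and let go.
- **Last checks:** The board slopes 0.3°, with its mid-thickness at about 50 mm. Both jaw lips overlap its ends, and it is within about 1 mm of the measured jaw middle. The jar, spool and meter look unmoved, and the gripper is well clear.
- **Less ideal moments:**
  - The +y jaw came close to its end stop. By my measurements the board's end reached 88 mm from the rail's middle, while the stop should catch it at about 87.5 mm. The readings run about 1 mm high, and I saw no steep rise in force.
  - At the end of each step, force readings while lowering were up to about 13 N vertical and 10 N along the vice. I estimate at most about 18 N between board and vice, against the 25 N limit.
  - While the board pivoted on the foot strip, it pressed with about 11 N vertical and 7 N sideways.

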